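# Park the square suction head on the tool rail

## Robot

A 7-joint arm with a two-finger parallel gripper is mounted at the origin on the work surface. World frame = base frame: x ahead of the robot, y to its left, z up, the work surface at z = 0. Lengths are in mm, angles in rad, forces in N, time in s.
With the tool pointing down it reaches from about 400 to 750 mm from the base axis. Payload 19.5 kg.
Tool frame: the origin (TCP) lies at the very end of the fingers, on their centre line; the grasp point (between the pads) lies 19 mm behind it; z points along the fingers, y is the direction in which the jaws open and shut (so a half turn about z gives the same grasp; the last joint's range is limited). The gripper opens to 85 mm and grips with 20 to 120 N. Pads are 22 mm wide; open, the fingers measure 114 mm over their backs; the gripper's body (76 mm by 85 mm) begins 54 mm behind the grasp point. The pads swing forward as they close: fully open they stand 13 mm farther back than shut.
Start: joints at [1.284, 0.707, -0.028, 1.485, 0.022, 0.951, -0.075], TCP at [139.353, -557.831, 231.268] pointing down, gripper open.
Joint ranges: [-2.71, 2.71], [-0.32, 2.16], [-1.57, 1.52], [0, 2.45], [-1.46, 4.6], [0, 2.02], [-2.83, 2.83]. Speed limits (rad/s): [1.89, 1.89, 2.57, 2.57, 3.01, 3.01, 3.01].

## Interface

Orientations are given as a unit quaternion [x, y, z, w].
In Python, from cell import r gives the robot as it stands.
- The arm moves only by the tool send_rows, never from a script. Its argument "deltas" is a list of rows, each an object with "offset": the shift along the tool's x, y, z in cm, a list of three; "angular": the turn, a rotation vector about the tool's x, y, z in rad, a list of three; "fingers": the opening, from 0 (shut) to 1 (fully open). In form: [{"offset": [tx, ty, tz], "angular": [rx, ry, rz], "fingers": fingers}, ...]. A call has 1 to 10 rows; each row is the pose to reach, as a shift and turn from the pose commanded when the call began, along the tool's axes at that moment; what a row does not reach only later rows make up. A row lasts 1/10 s, in which the tool goes at most 50 mm and 8.59 degrees, less where a joint would pass 70% of its speed; a pose out of reach is approached as far as the arm can. A call with a gripper value outside its range is refused whole. The fingers move at their own pace and stop on an object; the grip force is fixed at half the most. Time passes only in rows, so rows that repeat a pose let the fingers close. It gives the time, the measured TCP pose, the force and the opening at its end, in the units of the state.
- r.state(): the state, without advancing time (a new reading comes with each control period).
- r.camera(name): name is "scene" or "side" or "wrist"; returns a dict with "frame" (420x560x3 uint8, red, green, blue), "fx", "fy", "cx", "cy" (pixels), "rvec" (rotation vector, rad) and "tvec" (3), from world to camera coordinates, as OpenCV has them; the wrist camera has in their place "tool_from_camera" (4x4, takes a point from camera to tool coordinates, whose origin is the TCP and whose axes are the flange's). Camera axes: x right, y down, z forward; pixel columns grow to the right and rows downward; lengths in mm; the calibration is good to about 2 mm. The wrist camera is an equidistant fisheye: a pixel r from the principal point sees the ray r / f radians off the axis. A picture is of the moment at which its call begins: read the wrist's pose just before it. There is no depth.
- r.hand_in(): hands the job in, once; it reports no verdict.
The state is a dict: "time_s": time; "joint_positions": joint angles; "joint_velocities": joint speeds; "joint_efforts": joint torques, N m; "position": TCP position; "tcp_rot": TCP orientation; "contact_force": force on the tool from outside, world axes, zero at the start; "ft_torque": the same for the moment, N m; "gripper_width": finger opening in mm.
Only numpy, scipy, OpenCV 4.12 (cv2) and the standard library are available. Lean on these libraries where they do the work, as an engineer would, in place of code of your own. Each camera call takes 0.05 s, during which the arm holds its last target.

## Task

Two spare suction heads with hooks stand on the bench. Take the one with the square plate, hook it onto the horizontal rail about a hand's breadth (10 cm) to the left of the black band as seen from the robot, then slide it along the rail until it hangs centred on the band, and let go. Leave the head with the round plate standing where it is.

Things in the scene. Friction and masses are not known exactly. Their poses are not given: they have to be found in the camera images.
- square_mid (a point): Half-way up (87.5 mm) the aluminium hook hanger with a SQUARE 70 mm steel plate (22-38 mm up) on four small rubber cups; 175 mm tall, 0.35 kg. z up; x: the way the hook's mouth opens, away from the robot within 30 degrees. Flat shank at x -34 to -28 mm, lip at x 28 to 34 ending 100 mm up: the mouth is the gap from plate top to lip. y runs along the rail when hung.
- square_tab (a point): Where to grip the square hanger: middle of the tab on top of its hook, 67.5 mm above square_mid, same axes. Tab 30 mm along x, 16 mm thick along y (pinch across y), from 29 mm below this point to 20 above. Under it the hook's roof, 30 mm wide along y, is an inverted V. Hung, it sits upright with the rail in the V: the rail's axis is then 39.5 mm below this point.
- round_mid (a point): The other spare head, to be left alone: same hook hanger, tab and height (this point is half-way up, 87.5 mm), but its plate is a ROUND steel disc 78 mm across on one big cup. The two may stand in either place.
- band_mid (a point): Centre of the black band, a 30 mm long smooth mark (no step) on a fixed round steel rail 16 mm thick. The point is on the rail's axis, 200 mm above the bench; y along the rail to the robot's left, x across it away from the robot, z up. Clear for 190 mm left and 100 mm right of the point; then 30 mm square posts, 215 mm high.
Things that resemble listed ones, but are neither listed nor needed, are in the scene too. Leave any brown, pink or purple look-alike of the part that bears round_mid alone.

How it is judged:
By the outcome, as a careful person would: the job done as asked, in the order asked, and still so for the second after the job is handed in, with the robot touching nothing.
It also fails if it takes over 45 s, if anything falls off the work surface, if the arm or the gripper's body presses on something with over 40 N, if the wrist force passes 120 N, or if a joint passes its speed limit or range.

## Working session

There is one attempt and no reset: what is moved stays moved. The work goes in short steps, Python scripts to look and compute and a tool call to move; the robot and the scene stay as the last step left them, time stands still between calls to the robot, and variables do not carry over. Pictures are saved under pics/ and viewed, and the job is handed in when it is done.

Besides the shell and the picture viewer there is one more tool, called after "Request:" by a JSON object that holds its "fn" and its "kwargs", one argument or row to a line. send_rows: Moves the arm, as the interface text tells. Its arguments: {"type":"object","properties":{"deltas":{"type":"array"}},"required":["deltas"]}

```bash
mkdir -p pics; ls
python3 - <<'E'
from cell import r
import cv2,pickle
print(r.state())
for n in ("scene","side","wrist"):
    c=r.camera(n); pickle.dump(c,open(f"{n}0.pkl","wb"))
    cv2.imwrite(f"pics/{n}0.png",c["frame"][:,:,::-1])
    print({k:v for k,v in c.items() if k!="frame"})
E
```

```text
pics
{'time_s': 0.0, 'joint_positions': array([ 1.28431071,  0.70709596, -0.02761445,  1.48502431,  0.02198171,
        0.95088446, -0.07550063]), 'joint_velocities': array([ 9.86010463e-05, -2.38100871e-04,  2.62249446e-04, -8.74300692e-04,
       -5.45978543e-04,  4.76521057e-04,  7.49047170e-04]), 'joint_efforts': array([-1.21525372e-03, -8.83209944e+01,  1.23406213e+00, -2.36163694e+01,
        1.68130413e-02,  6.61323254e-03, -3.73629473e-05]), 'position': array([ 139.28594565, -557.59348336,  230.82555683]), 'tcp_rot': array([ 9.92519964e-01,  1.22081176e-01, -7.91131068e-05, -5.49487997e-04]), 'contact_force': array([-0.38120498, -0.01465228,  0.25311084]), 'ft_torque': array([-0.00783152, -0.02885609,  0.00459907]), 'gripper_width': 85.60693169774866}
{'fx': 430.7408000266997, 'fy': 430.7408000266997, 'cx': 279.0430026352854, 'cy': 204.96606341958727, 'rvec': array([ 2.21310699,  1.01738819, -0.42300861]), 'tvec': array([-359.17904601, -149.54649194, 1200.02761392])}
{'fx': 537.917763447404, 'fy': 537.917763447404, 'cx': 289.4218481859598, 'cy': 215.94555812591062, 'rvec': array([ 0.86621098, -2.4939783 ,  1.11474311]), 'tvec': array([ 453.77651754,  291.83927275, 1164.90935004])}
{'fx': 325.19226210127806, 'fy': 325.19226210127806, 'cx': 280.9045800802743, 'cy': 213.86937214208336, 'tool_from_camera': array([[-7.10736396e-04, -9.53805837e-01, -3.00422902e-01,
         7.69927289e+01],
       [ 9.99999505e-01, -8.87192343e-04,  4.50941625e-04,
        -5.23884215e-01],
       [-6.96643652e-04, -3.00422432e-01,  9.53805995e-01,
        -1.43820822e+02],
       [ 0.00000000e+00,  0.00000000e+00,  0.00000000e+00,
         1.00000000e+00]])}
```

View pics/scene0.png

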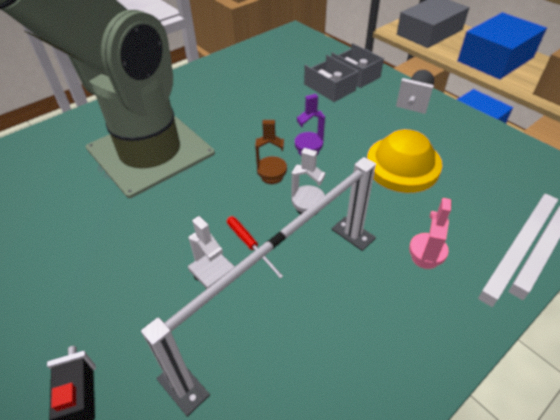

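View pics/side0.png

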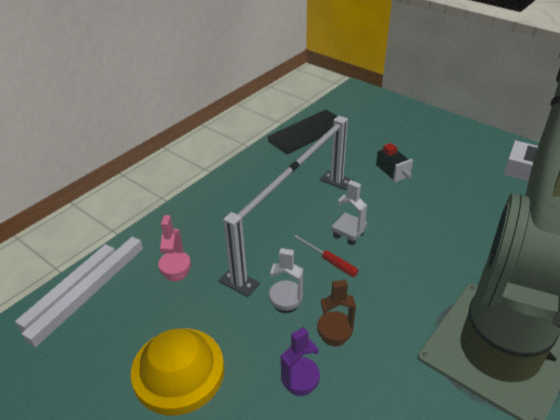

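View pics/wrist0.png

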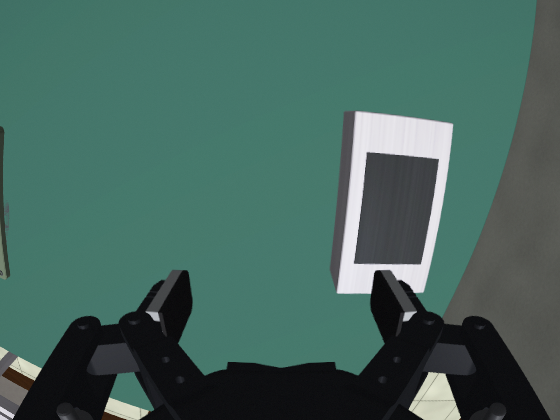

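Run:
```python
import cv2,pickle,numpy as np
a=pickle.load(open("scene0.pkl","rb"))["frame"][:,:,::-1]
b=pickle.load(open("side0.pkl","rb"))["frame"][:,:,::-1]
def cr(im,x,y,w,h,s): return cv2.resize(im[y:y+h,x:x+w],None,fx=s,fy=s,interpolation=cv2.INTER_CUBIC)
cv2.imwrite("pics/sc_sq.png",cr(a,170,200,130,100,6))
cv2.imwrite("pics/si_sq.png",cr(b,250,130,130,150,4))
for n,i in(("scene",a),("side",b)):
    c=pickle.load(open(n+"0.pkl","rb"));R=cv2.Rodrigues(c["rvec"])[0];print(n,-R.T@c["tvec"],R[2])
```

```text
scene [ 948.68963902 -313.67258329  770.08927653] [-0.52864232  0.42982853 -0.73197318]
side [-69.7846151  807.28679032 995.74857693] [ 0.46766465 -0.5819254  -0.66532142]
```

View pics/sc_sq.png

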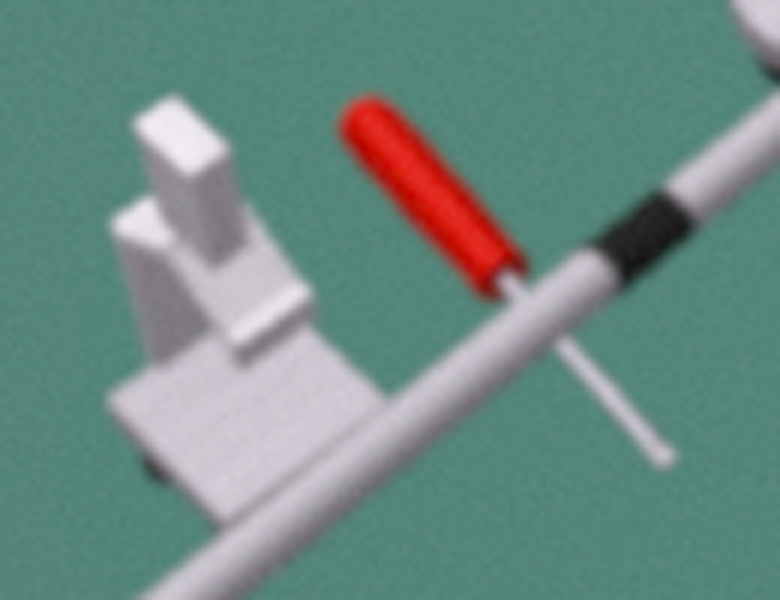

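View pics/si_sq.png

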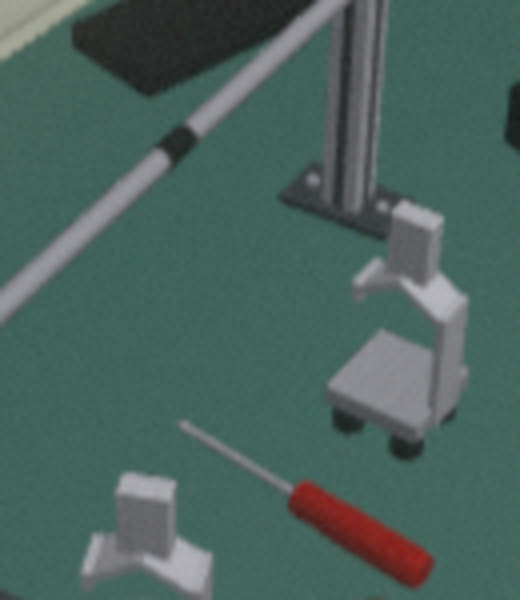

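```bash
cat > h.py <<'E'
import cv2,pickle,numpy as np
def ray(c,u,v):
    R=cv2.Rodrigues(c["rvec"])[0]
    d=R.T@np.array([(u-c["cx"])/c["fx"],(v-c["cy"])/c["fy"],1.]);o=-R.T@c["tvec"];return o,d
def onz(c,u,v,z):
    o,d=ray(c,u,v);return o+d*(z-o[2])/d[2]
def tri(c1,p1,c2,p2):
    o1,d1=ray(c1,*p1);o2,d2=ray(c2,*p2);d1/=np.linalg.norm(d1);d2/=np.linalg.norm(d2)
    s=np.linalg.lstsq(np.c_[d1,-d2],o2-o1,rcond=None)[0]
    a,b=o1+d1*s[0],o2+d2*s[1];return (a+b)/2,np.linalg.norm(a-b)
L=lambda n:pickle.load(open(n+".pkl","rb"))
def px(u,v,s,x,y): return ((u+.5)/s-.5+x,(v+.5)/s-.5+y)
E
python3 - <<'E'
from h import *
np.set_printoptions(precision=1,suppress=True)
a=L("scene0");b=L("side0")
A=lambda u,v:px(u,v,6,170,200); B=lambda u,v:px(u,v,4,250,130)
for p in [(133,122),(173,93),(231,148),(190,176),(182,135)]: print("sc tab",onz(a,*A(*p),175))
for p in [(392,208),(406,201),(444,213),(434,223),(417,211)]: print("si tab",onz(b,*B(*p),175))
for p in [(108,402),(225,525),(390,400)]: print("sc plate",onz(a,*A(*p),38))
for p in [(329,387),(383,330),(432,352),(418,415)]: print("si plate",onz(b,*B(*p),38))
# band: dark mask in both
for n,c,(x0,y0,x1,y1) in(("sc",a,(262,222,295,255)),("si",b,(284,156,304,176))):
    g=c["frame"][y0:y1,x0:x1].max(2)<60
    v,u=np.nonzero(g);p=(u.mean()+x0,v.mean()+y0);print(n,"band",p,len(u),onz(c,*p,200))
    if n=="sc":P=p
    else: print("tri",tri(a,P,b,p))
# rail direction
for p in [(165,333),(360,172)]: print("sc rail",onz(a,*p,200))
for p in [(232,218),(338,124)]: print("si rail",onz(b,*p,200))
# round one tab top roughly
print(tri(a,(310,152),b,(287,252)))
E
```

```text
sc tab [ 441.9 -109.2  175. ]
sc tab [440.  -93.4 175. ]
sc tab [470.5 -92.3 175. ]
sc tab [ 471.6 -107.9  175. ]
sc tab [ 456.3 -100.7  175. ]
si tab [473.2 -98.8 175. ]
si tab [ 470.3 -110.   175. ]
si tab [ 445.3 -114.3  175. ]
si tab [ 444.7 -102.2  175. ]
si tab [ 459.4 -105.8  175. ]
sc plate [ 428.3 -137.4   38. ]
sc plate [ 495.7 -134.3   38. ]
sc plate [491.2 -63.7  38. ]
si plate [490.4 -66.8  38. ]
si plate [ 494.3 -135.5   38. ]
si plate [ 456.2 -137.2   38. ]
si plate [430.  -80.4  38. ]
sc band (np.float64(277.24545454545455), np.float64(239.04545454545456)) 110 [594.8 -31.8 200. ]
si band (np.float64(294.0888888888889), np.float64(165.35555555555555)) 45 [598.  -43.8 200. ]
tri (array([595.6, -36.1, 205. ]), np.float64(5.865241849540317))
sc rail [ 620.2 -261.9  200. ]
sc rail [573.6 195.5 200. ]
si rail [585.5 195.1 200. ]
si rail [ 620.7 -268.4  200. ]
(array([441.8, 184.1, 173.9]), np.float64(5.1124276465697385))
```

```bash
cat >> h.py <<'E'
from scipy.spatial.transform import Rotation as Rn
def Rdown(yaw): # tool x at yaw (deg), z down
    c,s=np.cos(np.radians(yaw)),np.sin(np.radians(yaw));return np.array([[c,s,0],[s,-c,0],[0,0,-1]])
def delta(st,pos,yaw):
    R=Rn.from_quat(st["tcp_rot"]).as_matrix()
    return (R.T@(np.array(pos)-st["position"]))/10, Rn.from_matrix(R.T@Rdown(yaw)).as_rotvec()
E
python3 - <<'E'
from h import *
from cell import r
np.set_printoptions(precision=3,suppress=True)
print(delta(r.state(),[430,-60,380],4))
E
```

```text
(array([ 40.263, -41.251, -14.871]), array([-0.001,  0.   ,  0.175]))
```

Request:
{"fn": "send_rows", "kwargs": {
  "deltas": [
    {"offset": [2, -2, -3], "angular": [0, 0, 0.02], "fingers": 1},
    {"offset": [5, -5, -6], "angular": [0, 0, 0.04], "fingers": 1},
    {"offset": [8.2, -8.2, -7], "angular": [0, 0, 0.06], "fingers": 1},
    {"offset": [11.4, -11.5, -8], "angular": [0, 0, 0.08], "fingers": 1},
    {"offset": [14.6, -14.8, -9], "angular": [0, 0, 0.1], "fingers": 1},
    {"offset": [17.8, -18.1, -10], "angular": [0, 0, 0.12], "fingers": 1},
    {"offset": [21, -21.4, -11], "angular": [0, 0, 0.14], "fingers": 1},
    {"offset": [24.2, -24.7, -12], "angular": [0, 0, 0.16], "fingers": 1},
    {"offset": [27.4, -28, -13], "angular": [0, 0, 0.175], "fingers": 1},
    {"offset": [30.6, -31.3, -14], "angular": [0, 0, 0.175], "fingers": 1}
  ]
}}

```text
time_s: 1.15
position: [360.9, -178.2, 371.8]
tcp_rot: [0.999, 0.035, 0.0, 0.0]
contact_force: [0.5, -0.8, 0.1]
gripper_width: 85.2
```

Run:
```python
from h import *
from cell import r
np.set_printoptions(precision=3,suppress=True)
s=r.state();print(s["position"],s["time_s"],delta(s,[430,-60,380],4))
```

```text
[ 360.878 -178.226  371.808] 1.15 (array([  7.712, -11.317,  -0.819]), array([ 0.   , -0.   , -0.001]))
```

Request:
{"fn": "send_rows", "kwargs": {
  "deltas": [
    {"offset": [2, -3, 0], "angular": [0, 0, 0], "fingers": 1},
    {"offset": [4.5, -6.5, -0.5], "angular": [0, 0, 0], "fingers": 1},
    {"offset": [6.8, -9.8, -0.8], "angular": [0, 0, 0], "fingers": 1},
    {"offset": [7.7, -11.3, -0.8], "angular": [0, 0, 0], "fingers": 1},
    {"offset": [7.7, -11.3, -0.8], "angular": [0, 0, 0], "fingers": 1},
    {"offset": [7.7, -11.3, -0.8], "angular": [0, 0, 0], "fingers": 1}
  ]
}}

```text
time_s: 1.75
position: [429.1, -62.2, 379.2]
tcp_rot: [0.999, 0.035, -0.0, 0.0]
contact_force: [0.2, 0.6, -0.6]
gripper_width: 85.2
```

Run:
```python
from h import *
from cell import r
s=r.state();c=r.camera("wrist");c["st"]=s;print(s["position"],s["joint_velocities"].round(3))
pickle.dump(c,open("w1.pkl","wb"));cv2.imwrite("pics/w1.png",c["frame"][:,:,::-1])
```

```text
[429.08952481 -62.17638285 379.17436585] [ 0.024 -0.01   0.009  0.006  0.     0.     0.006]
```

View pics/w1.png

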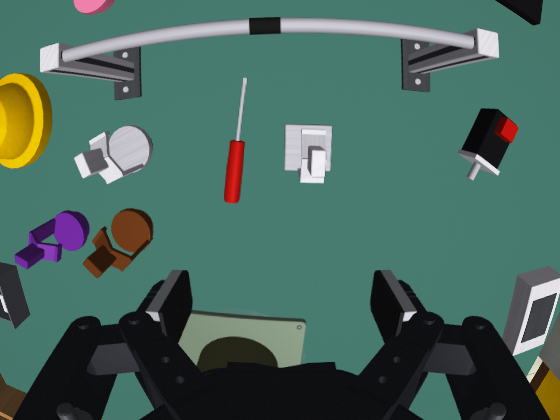

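```bash
cat >> h.py <<'E'
def wray(c,u,v):
    x,y=(u-c["cx"]),(v-c["cy"]);rr=np.hypot(x,y);t=rr/c["fx"]
    d=np.array([np.sin(t)*x/rr,np.sin(t)*y/rr,np.cos(t)])
    T=c["tool_from_camera"];R=Rn.from_quat(c["st"]["tcp_rot"]).as_matrix()
    return c["st"]["position"]+R@T[:3,3], R@T[:3,:3]@d
def wz(c,u,v,z):
    o,d=wray(c,u,v);return o+d*(z-o[2])/d[2]
E
python3 - <<'E'
from h import *
np.set_printoptions(precision=1,suppress=True)
c=L("w1");f=c["frame"]
x0,y0,s=270,110,8
cv2.imwrite("pics/w1c.png",cv2.resize(f[110:190,270:350,::-1],None,fx=7.5,fy=7.5,interpolation=cv2.INTER_CUBIC))
g=(f[14:40,240:295].max(2)<70);v,u=np.nonzero(g);p=(u.mean()+240,v.mean()+14);print("band",p,len(u),wz(c,*p,200),u.min()+240,u.max()+240)
# rail edges
P=[]
for col in list(range(80,245,15))+list(range(290,465,15)):
    z=f[5:70,col].astype(int); m=(z[:,0]>z[:,1]-5)&(z[:,0]>90)  # not green
    r_=np.nonzero(m)[0]
    # contiguous first run
    if len(r_)==0: continue
    e=r_[0];k=e
    while k+1 in r_: k+=1
    mid=(e+k)/2+5;q=wz(c,col,mid,200);P.append(q[:2]);print(col,e+5,k+5,q)
P=np.array(P);k=np.polyfit(P[:,1],P[:,0],1);print(k,"yaw",np.degrees(np.arctan(-k[0])),(P[:,0]-np.polyval(k,P[:,1])))
E
```

```text
band (np.float64(264.39607843137253), np.float64(25.284313725490197)) 510 [595.6 -34.1 200. ] 249 280
80 5 11 [631.1 179.  200. ]
95 5 13 [626.2 157.1 200. ]
110 5 6 [627.3 137.3 200. ]
125 35 48 [582.4 113.  200. ]
140 32 45 [584.1  95.2 200. ]
155 30 42 [585.6  78.1 200. ]
170 27 40 [587.3  61.6 200. ]
185 25 38 [588.7  45.6 200. ]
200 23 37 [589.8  29.9 200. ]
215 22 35 [591.2  14.7 200. ]
230 20 34 [592.8  -0.3 200. ]
290 18 32 [597.5 -59.  200. ]
305 18 31 [599.4 -73.6 200. ]
320 18 32 [600.4 -88.3 200. ]
335 19 32 [ 601.8 -103.2  200. ]
350 20 33 [ 602.9 -118.3  200. ]
365 21 34 [ 604.3 -133.6  200. ]
380 22 35 [ 606.  -149.4  200. ]
395 23 37 [ 607.5 -165.5  200. ]
410 26 39 [ 608.2 -182.2  200. ]
425 28 41 [ 609.8 -199.5  200. ]
440 30 43 [ 611.8 -217.6  200. ]
455 33 45 [ 613.6 -236.5  200. ]
[ -0.  601.8] yaw 0.53990149929482 [ 31.   25.8  26.8 -18.4 -16.8 -15.5 -13.9 -12.7 -11.7 -10.5  -9.   -4.9
  -3.1  -2.2  -1.   -0.1   1.2   2.7   4.1   4.6   6.1   7.9   9.6]
```

View pics/w1c.png

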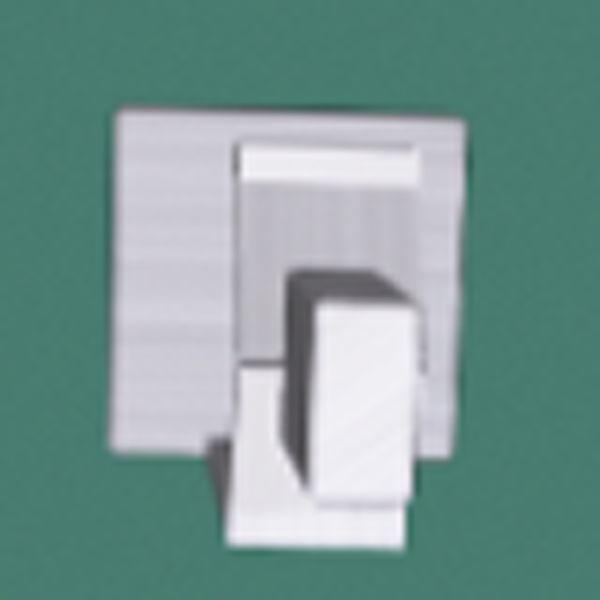

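Run:
```python
from h import *
np.set_printoptions(precision=1,suppress=True)
c=L("w1");W=lambda u,v:px(u,v,7.5,270,110)
q=np.array([wz(c,*W(*p),175) for p in[(316,300),(418,305),(410,502),(312,499)]]);print(q,q.mean(0))
e=(q[0]+q[1]-q[2]-q[3]);print("yaw",np.degrees(np.arctan2(e[1],e[0])))
q=np.array([wz(c,*W(*p),38) for p in[(117,108),(465,120),(453,460),(108,453)]]);print(q,q.mean(0))
e=(q[0]+q[1]-q[2]-q[3]);print("yaw",np.degrees(np.arctan2(e[1],e[0])))
e=q[0]+q[3]-q[1]-q[2];print("yaw",np.degrees(np.arctan2(-e[0],e[1])))
u=np.array([-.0889,.996]);print(np.array([595.6,-34.1])+100*u)
from cell import r
np.set_printoptions(precision=3,suppress=True)
```

```text
[[ 470.8  -92.   175. ]
 [ 471.3 -106.8  175. ]
 [ 442.4 -108.4  175. ]
 [ 441.7  -94.   175. ]] [ 456.5 -100.3  175. ]
yaw 3.5565359719887497
[[ 492.2  -63.8   38. ]
 [ 495.7 -132.8   38. ]
 [ 426.8 -136.9   38. ]
 [ 422.9  -67.    38. ]] [ 459.4 -100.1   38. ]
yaw 3.020260742107245
yaw 3.031805006030144
[586.7  65.5]
```

Run:
```python
from h import *
from cell import r
np.set_printoptions(precision=3,suppress=True)
print(r.state()["position"],delta(r.state(),[457,-100.3,200],3.2),delta(r.state(),[457,-100.3,137],3.2))
```

```text
[428.968 -62.579 379.262] (array([ 2.543,  3.954, 17.926]), array([0.   , 0.   , 0.013])) (array([ 2.545,  3.953, 24.226]), array([0.   , 0.   , 0.013]))
```

Request:
{"fn": "send_rows", "kwargs": {
  "deltas": [
    {"offset": [0.8, 1.3, 3], "angular": [0, 0, 0.013], "fingers": 1},
    {"offset": [1.6, 2.6, 7], "angular": [0, 0, 0.013], "fingers": 1},
    {"offset": [2.5, 3.9, 11], "angular": [0, 0, 0.013], "fingers": 1},
    {"offset": [2.5, 3.9, 15], "angular": [0, 0, 0.013], "fingers": 1},
    {"offset": [2.5, 3.9, 17], "angular": [0, 0, 0.013], "fingers": 1},
    {"offset": [2.5, 3.9, 17.5], "angular": [0, 0, 0.013], "fingers": 1},
    {"offset": [2.5, 3.9, 17.5], "angular": [0, 0, 0.013], "fingers": 1},
    {"offset": [2.5, 3.9, 17.5], "angular": [0, 0, 0.013], "fingers": 1}
  ]
}}

```text
time_s: 2.6
position: [457.3, -99.5, 205.5]
tcp_rot: [1.0, 0.028, 0.001, 0.0]
contact_force: [0.2, 0.1, -0.6]
gripper_width: 85.2
```

Run:
```python
from h import *
from cell import r
np.set_printoptions(precision=3,suppress=True)
s=r.state();c=r.camera("wrist");c["st"]=s;pickle.dump(c,open("w2.pkl","wb"));cv2.imwrite("pics/w2.png",c["frame"][:,:,::-1])
print(s["position"],s["joint_velocities"],delta(s,[457,-100.3,137],3.2))
```

```text
[457.298 -99.474 205.453] [-0.003 -0.007 -0.001  0.001 -0.001 -0.003 -0.003] (array([-0.045,  0.078,  6.845]), array([ 0.   , -0.002,  0.   ]))
```

View pics/w2.png

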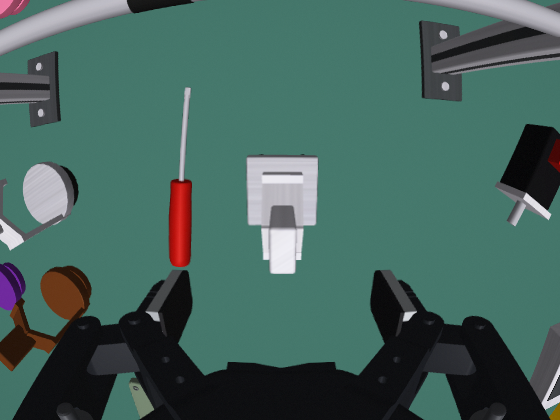

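Run:
```python
from h import *
np.set_printoptions(precision=1,suppress=True)
c=L("w2")
cv2.imwrite("pics/w2c.png",cv2.resize(c["frame"][200:280,240:320,::-1],None,fx=7.5,fy=7.5,interpolation=cv2.INTER_CUBIC))
for p in[(270,228),(296,228),(294,272),(270,272)]:print(wz(c,*p,175))
```

```text
[470.5 -92.  175. ]
[ 471.3 -106.9  175. ]
[ 443.1 -107.7  175. ]
[442.3 -93.3 175. ]
```

View pics/w2c.png

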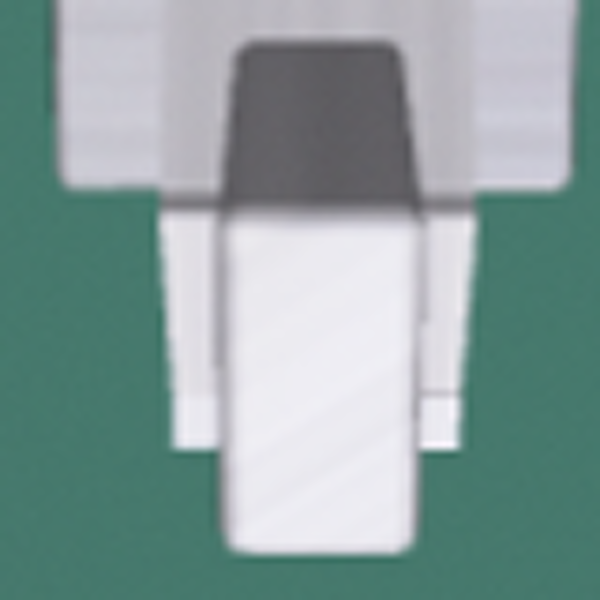

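Request:
{"fn": "send_rows", "kwargs": {
  "deltas": [
    {"offset": [0, 0, 2], "angular": [0, 0, 0], "fingers": 1},
    {"offset": [0, 0.05, 4.5], "angular": [0, 0, 0], "fingers": 1},
    {"offset": [0, 0.05, 6.3], "angular": [0, 0, 0], "fingers": 1},
    {"offset": [0, 0.05, 6.8], "angular": [0, 0, 0], "fingers": 1},
    {"offset": [0, 0.05, 6.8], "angular": [0, 0, 0], "fingers": 0.6},
    {"offset": [0, 0.05, 6.8], "angular": [0, 0, 0], "fingers": 0.3},
    {"offset": [0, 0.05, 6.8], "angular": [0, 0, 0], "fingers": 0.05},
    {"offset": [0, 0.05, 6.8], "angular": [0, 0, 0], "fingers": 0.05},
    {"offset": [0, 0.05, 6.8], "angular": [0, 0, 0], "fingers": 0.05},
    {"offset": [0, 0.05, 6.8], "angular": [0, 0, 0], "fingers": 0.05}
  ]
}}

```text
time_s: 3.65
position: [457.2, -99.9, 136.8]
tcp_rot: [1.0, 0.028, 0.0, 0.0]
contact_force: [0.0, -1.3, 7.9]
gripper_width: 15.5
```

Run:
```python
from h import *
from cell import r
np.set_printoptions(precision=3,suppress=True)
s=r.state();print(delta(s,[457.2,-100,268],3.2),delta(s,[457.2,54,268],5.1))
```

```text
(array([  0.007,   0.015, -13.123]), array([ 0.   , -0.001,  0.001])) (array([  0.875, -15.36 , -13.129]), array([ 0.   , -0.001, -0.033]))
```

Request:
{"fn": "send_rows", "kwargs": {
  "deltas": [
    {"offset": [0, 0, -0.5], "angular": [0, 0, 0], "fingers": 0.05},
    {"offset": [0, 0, -2], "angular": [0, 0, 0], "fingers": 0.05},
    {"offset": [0, 0, -4.5], "angular": [0, 0, 0], "fingers": 0.05},
    {"offset": [0, 0, -7.5], "angular": [0, 0, 0], "fingers": 0.05},
    {"offset": [0, 0, -10.5], "angular": [0, 0, 0], "fingers": 0.05},
    {"offset": [0, 0, -12.5], "angular": [0, 0, 0], "fingers": 0.05},
    {"offset": [0, 0, -13.1], "angular": [0, 0, 0], "fingers": 0.05},
    {"offset": [0, 0, -13.1], "angular": [0, 0, 0], "fingers": 0.05}
  ]
}}

```text
time_s: 4.45
position: [457.0, -99.6, 267.5]
tcp_rot: [1.0, 0.028, 0.0, -0.0]
contact_force: [0.6, 0.2, -4.0]
gripper_width: 15.6
```

Run:
```python
from h import *
from cell import r
np.set_printoptions(precision=3,suppress=True)
s=r.state();print(s["position"],delta(s,[457.2,54,268],5.1))
for n in("wrist","side"):
    c=r.camera(n);cv2.imwrite(f"pics/{n}3.png",c["frame"][:,:,::-1])
```

```text
[456.976 -99.551 267.468] (array([  0.894, -15.329,  -0.053]), array([ 0.   , -0.001, -0.032]))
```

View pics/wrist3.png

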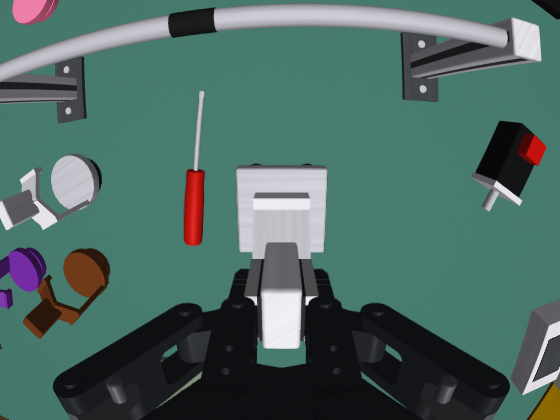

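View pics/side3.png

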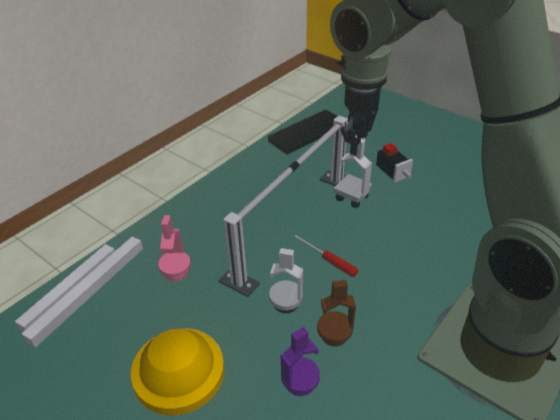

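Request:
{"fn": "send_rows", "kwargs": {
  "deltas": [
    {"offset": [0.1, -1, 0], "angular": [0, 0, 0], "fingers": 0.05},
    {"offset": [0.2, -3, 0], "angular": [0, 0, -0.01], "fingers": 0.05},
    {"offset": [0.3, -5.5, 0], "angular": [0, 0, -0.02], "fingers": 0.05},
    {"offset": [0.5, -8, 0], "angular": [0, 0, -0.03], "fingers": 0.05},
    {"offset": [0.6, -10.5, 0], "angular": [0, 0, -0.033], "fingers": 0.05},
    {"offset": [0.7, -13, 0], "angular": [0, 0, -0.033], "fingers": 0.05},
    {"offset": [0.9, -14.6, 0], "angular": [0, 0, -0.033], "fingers": 0.05},
    {"offset": [0.9, -15.3, 0], "angular": [0, 0, -0.033], "fingers": 0.05},
    {"offset": [0.9, -15.3, 0], "angular": [0, 0, -0.033], "fingers": 0.05},
    {"offset": [0.9, -15.3, 0], "angular": [0, 0, -0.033], "fingers": 0.05}
  ]
}}

```text
time_s: 5.55
position: [457.2, 53.0, 267.1]
tcp_rot: [0.999, 0.045, -0.0, 0.0]
contact_force: [-0.8, -1.1, -3.8]
gripper_width: 15.1
```

Run:
```python
from h import *
from cell import r
np.set_printoptions(precision=3,suppress=True)
s=r.state();c=r.camera("wrist");c["st"]=s;pickle.dump(c,open("w4.pkl","wb"));cv2.imwrite("pics/w4.png",c["frame"][:,:,::-1])
print(s["position"],delta(s,[586.7,65.5,268],5.1))
```

```text
[457.169  53.037 267.092] (array([13.013, -0.087, -0.098]), array([0.   , 0.001, 0.   ]))
```

View pics/w4.png

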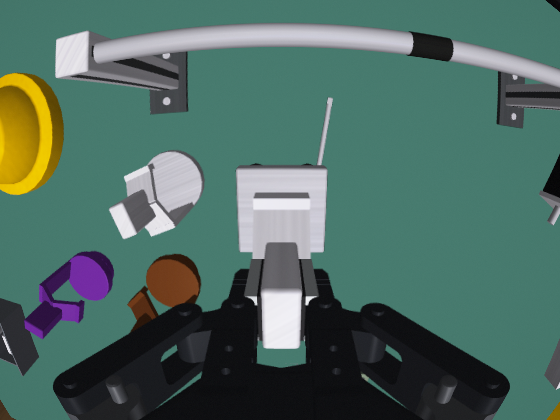

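```bash
cat > rail.py <<'E'
from h import *
np.set_printoptions(precision=2,suppress=True)
def rail(c,cols,top,bot):
    f=c["frame"];P=[]
    for col in cols:
        z=f[top:bot,col].astype(int);m=(z[:,0]>z[:,1]-8)
        r_=np.nonzero(m)[0]
        e=r_[0];k=e
        while k+1 in r_:k+=1
        P.append(wz(c,col,(e+k)/2+top,200)[:2])
    P=np.array(P);k=np.polyfit(P[:,1],P[:,0],1);print("rail x=%.4f y+%.2f"%tuple(k),"yaw",np.degrees(np.arctan(-k[0])),"res",np.abs(P[:,0]-np.polyval(k,P[:,1])).max())
    return k
def band(c,x0,y0,x1,y1,k):
    g=c["frame"][y0:y1,x0:x1].max(2)<70;v,u=np.nonzero(g)
    p=(u.mean()+x0,v.mean()+y0);q=wz(c,*p,200);print("band",p,len(u),q,"x line",np.polyval(k,q[1]));return q
E
python3 - <<'E'
from rail import *
c=L("w4");k=rail(c,range(200,405,5),15,70);band(c,400,25,465,70,k)
E
```

```text
rail x=-0.0893 y+592.39 yaw 5.101530924021386 res 0.25547264393810565
band (np.float64(431.4430512016719), np.float64(46.53918495297806)) 957 [595.82 -37.32 200.  ] x line 595.7237447894947
```

Request:
{"fn": "send_rows", "kwargs": {
  "deltas": [
    {"offset": [1, 0, 0], "angular": [0, 0, 0], "fingers": 0.05},
    {"offset": [3, 0, 0], "angular": [0, 0, 0], "fingers": 0.05},
    {"offset": [5, 0, -0.1], "angular": [0, 0, 0], "fingers": 0.05},
    {"offset": [7, 0, -0.1], "angular": [0, 0, 0], "fingers": 0.05},
    {"offset": [9, 0, -0.1], "angular": [0, 0, 0], "fingers": 0.05},
    {"offset": [11, 0, -0.1], "angular": [0, 0, 0], "fingers": 0.05},
    {"offset": [12.5, 0, -0.1], "angular": [0, 0, 0], "fingers": 0.05},
    {"offset": [13, 0, -0.1], "angular": [0, 0, 0], "fingers": 0.05},
    {"offset": [13, 0, -0.1], "angular": [0, 0, 0], "fingers": 0.05},
    {"offset": [13, 0, -0.1], "angular": [0, 0, 0], "fingers": 0.05}
  ]
}}

```text
time_s: 6.6
position: [586.2, 64.9, 268.3]
tcp_rot: [0.999, 0.045, -0.0, 0.0]
contact_force: [-0.7, -0.8, -3.6]
gripper_width: 15.8
```

Run:
```python
from h import *
from cell import r
np.set_printoptions(precision=3,suppress=True)
s=r.state();c=r.camera("wrist");c["st"]=s;pickle.dump(c,open("w5.pkl","wb"));cv2.imwrite("pics/w5.png",c["frame"][:,:,::-1])
print(s["position"],s["contact_force"],s["joint_positions"])
c=r.camera("side");cv2.imwrite("pics/side5.png",cv2.resize(c["frame"][60:260,200:400,::-1],None,fx=3,fy=3,interpolation=cv2.INTER_CUBIC))
```

```text
[586.189  64.928 268.327] [-0.742 -0.78  -3.628] [-0.136  0.693 -0.06   1.365  0.043  1.085 -1.683]
```

View pics/w5.png

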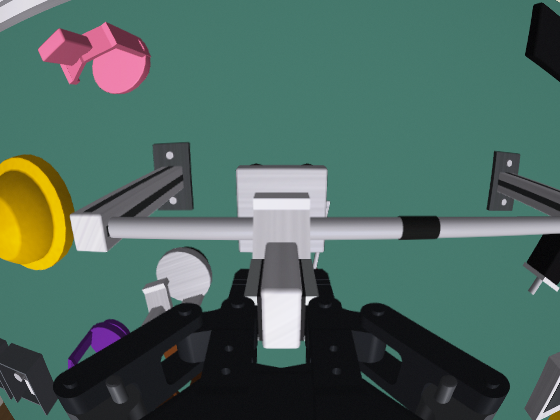

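View pics/side5.png

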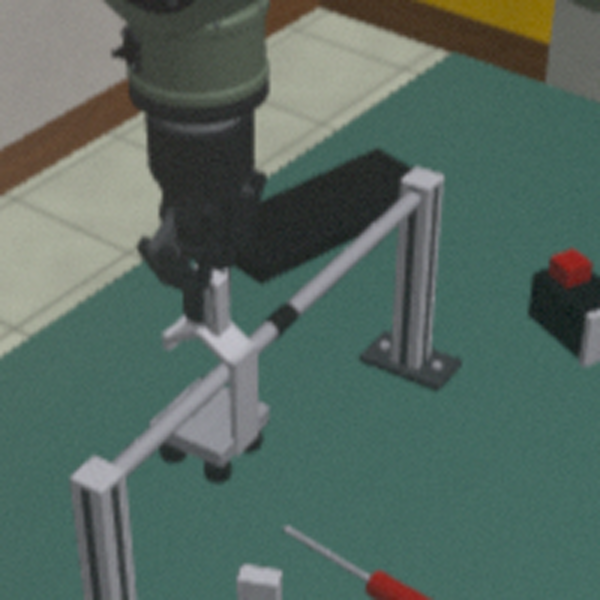

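Run:
```python
from rail import *
c=L("w5");k=rail(c,list(range(120,230,5))+list(range(335,395,5)),208,250);q=band(c,395,208,445,245,k)
p=c["st"]["position"];u=np.array([-.089,.996]);print("tcp line x",np.polyval(k,p[1]),p, "along from band",u@(p-q)[:2])
```

```text
rail x=-0.0380 y+591.07 yaw 2.177939013074928 res 8.738025792117696
band (np.float64(419.9919168591224), np.float64(227.1189376443418)) 866 [595.04 -37.13 200.  ] x line 592.4782605912203
tcp line x 588.5970733491444 [586.19  64.93 268.33] along from band 102.43425304719811
```

Request:
{"fn": "send_rows", "kwargs": {
  "deltas": [
    {"offset": [0.05, 0, 0.5], "angular": [0, 0, 0], "fingers": 0.05},
    {"offset": [0.05, 0, 1.5], "angular": [0, 0, 0], "fingers": 0.05},
    {"offset": [0.05, 0, 2.7], "angular": [0, 0, 0], "fingers": 0.05},
    {"offset": [0.05, 0, 3.5], "angular": [0, 0, 0], "fingers": 0.05},
    {"offset": [0.05, 0, 4], "angular": [0, 0, 0], "fingers": 0.05},
    {"offset": [0.05, 0, 4.2], "angular": [0, 0, 0], "fingers": 0.05},
    {"offset": [0.05, 0, 4.3], "angular": [0, 0, 0], "fingers": 0.05},
    {"offset": [0.05, 0, 4.3], "angular": [0, 0, 0], "fingers": 0.05}
  ]
}}

```text
time_s: 7.5
position: [587.4, 65.4, 225.5]
tcp_rot: [0.999, 0.045, 0.0, -0.0]
contact_force: [-0.4, 0.8, -3.4]
gripper_width: 15.6
```

Request:
{"fn": "send_rows", "kwargs": {
  "deltas": [
    {"offset": [-0.05, 0, 0.1], "angular": [0, 0, 0], "fingers": 0.05},
    {"offset": [-0.05, 0, 0.2], "angular": [0, 0, 0], "fingers": 0.05},
    {"offset": [-0.05, 0, 0.3], "angular": [0, 0, 0], "fingers": 0.05},
    {"offset": [-0.05, 0, 0.35], "angular": [0, 0, 0], "fingers": 0.05},
    {"offset": [-0.05, 0, 0.35], "angular": [0, 0, 0], "fingers": 0.05}
  ]
}}

```text
time_s: 8.0
position: [586.8, 65.3, 221.8]
tcp_rot: [0.999, 0.045, 0.0, -0.0]
contact_force: [0.1, 0.4, -3.9]
gripper_width: 15.2
```

Request:
{"fn": "send_rows", "kwargs": {
  "deltas": [
    {"offset": [0, 0, 0.05], "angular": [0, 0, 0], "fingers": 0.05},
    {"offset": [0, 0, 0.1], "angular": [0, 0, 0], "fingers": 0.05},
    {"offset": [0, 0, 0.1], "angular": [0, 0, 0], "fingers": 0.05}
  ]
}}

```text
time_s: 8.3
position: [586.9, 65.4, 221.6]
tcp_rot: [0.999, 0.045, 0.0, -0.0]
contact_force: [-3.8, -0.1, 9.5]
gripper_width: 15.0
```

Request:
{"fn": "send_rows", "kwargs": {
  "deltas": [
    {"offset": [-0.05, 0, 0], "angular": [0, 0, 0], "fingers": 0.05},
    {"offset": [-0.05, 0.3, 0], "angular": [0, 0, 0], "fingers": 0.05},
    {"offset": [-0.05, 0.8, 0], "angular": [0, 0, 0], "fingers": 0.05},
    {"offset": [-0.05, 1.4, 0], "angular": [0, 0, 0], "fingers": 0.05},
    {"offset": [-0.05, 2, 0], "angular": [0, 0, 0], "fingers": 0.05},
    {"offset": [-0.05, 2, 0], "angular": [0, 0, 0], "fingers": 0.05}
  ]
}}

```text
time_s: 8.9
position: [588.6, 45.7, 221.6]
tcp_rot: [0.999, 0.045, 0.001, -0.001]
contact_force: [-0.3, 0.8, 7.1]
gripper_width: 15.5
```

Request:
{"fn": "send_rows", "kwargs": {
  "deltas": [
    {"offset": [0, 0.4, 0], "angular": [0, 0, 0], "fingers": 0.05},
    {"offset": [0, 1.1, 0], "angular": [0, 0, 0], "fingers": 0.05},
    {"offset": [0, 2, 0], "angular": [0, 0, 0], "fingers": 0.05},
    {"offset": [0, 3, 0], "angular": [0, 0, 0], "fingers": 0.05},
    {"offset": [0, 4, 0], "angular": [0, 0, 0], "fingers": 0.05},
    {"offset": [0, 4.8, 0], "angular": [0, 0, 0], "fingers": 0.05},
    {"offset": [0, 5.3, 0], "angular": [0, 0, 0], "fingers": 0.05},
    {"offset": [0, 5.5, 0], "angular": [0, 0, 0], "fingers": 0.05},
    {"offset": [0, 5.5, 0], "angular": [0, 0, 0], "fingers": 0.05}
  ]
}}

```text
time_s: 9.8
position: [593.4, -8.5, 221.6]
tcp_rot: [0.999, 0.045, 0.001, -0.001]
contact_force: [-1.6, 4.4, 7.7]
gripper_width: 15.5
```

Run:
```python
from rail import *
from cell import r
s=r.state();c=r.camera("wrist");c["st"]=s;pickle.dump(c,open("w6.pkl","wb"))
cv2.imwrite("pics/w6.png",cv2.resize(c["frame"][140:360,180:440,::-1],None,fx=3,fy=2.7,interpolation=cv2.INTER_CUBIC))
print(s["position"],s["contact_force"])
```

```text
[593.41  -8.52 221.59] [-1.63  4.38  7.74]
```

View pics/w6.png

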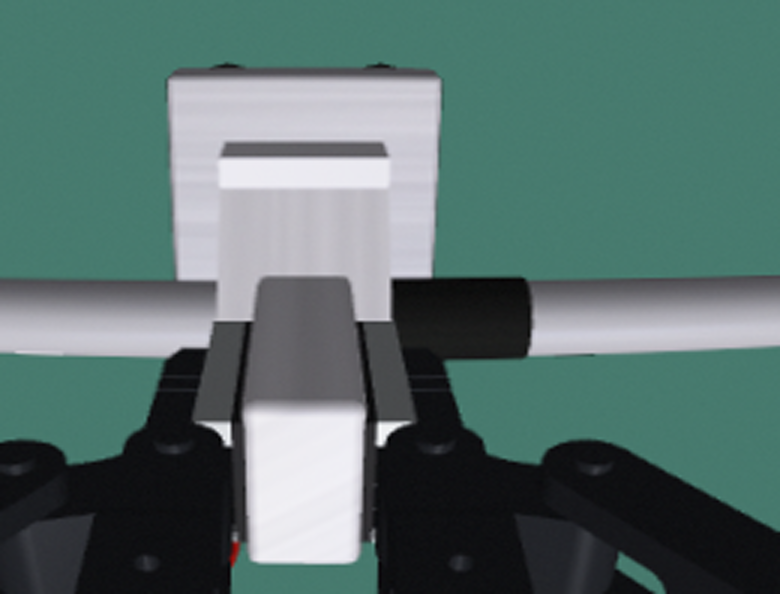

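Run:
```python
from rail import *
c=L("w6");u=np.array([-.089,.996])
p=c["st"]["position"]
X=lambda a,b:((a+.5)/3-.5+180,(b+.5)/2.7-.5+140)
o,d=wray(c,*X(529,318));print("cam",o)
# intersect the near side of cylinder r=8 about axis through (595.6,-34,200) along u: choose t with dist 8 nearest
a=np.array([592.39,0,200.]);U=np.r_[u/np.linalg.norm(u),0]
for pt in[(529,318),(527,290),(527,340)]:
    o,d=wray(c,*X(*pt));w=o-a;w-=U*(w@U);e=d-U*(d@U)
    A,B,C=e@e,2*w@e,w@w-64;D=B*B-4*A*C;t=(-B-np.sqrt(max(D,0)))/2/A
    q=o+d*t;print("edge",q,D>0,"along from tcp",U@(q-p),"-> centre",U@(q-p)+15)
for n,x in(("w4",(400,25,465,70)),("w5",(395,208,445,245))):
    c=L(n);g=c["frame"][x[1]:x[3],x[0]:x[2]].max(2)<70;v,uu=np.nonzero(g)
    o,d=wray(c,uu.mean()+x[0],v.mean()+x[1]);w=o-a;w-=U*(w@U);e=d-U*(d@U)
    A,B,C=e@e,2*w@e,w@w-64;t=(-B-np.sqrt(B*B-4*A*C))/2/A;q=o+d*t;print(n,q,"from now",U@(q-p))
for n,pp in(("lip edges",[(219,172),(389,172)]),("tab",[(245,405),(365,405)]),("tab bottom",[(250,560),(360,560)])):
    c=L("w6");z={"lip edges":186,"tab":260,"tab bottom":260}[n]
    print(n,[U@(wz(c,*X(*m),z)-p) for m in pp])
```

```text
cam [669.74  -1.3  365.54]
edge [599.36 -48.56 207.56] True along from tcp -40.40380402459872 -> centre -25.40380402459872
edge [603.84 -48.23 203.66] True along from tcp -40.47336839331684 -> centre -25.47336839331684
edge [594.46 -49.05 207.66] True along from tcp -40.45466366511094 -> centre -25.454663665110942
w4 [593.53 -33.71 207.78] from now -25.09884260183903
w5 [597.51 -33.15 207.71] from now -24.892512954034206
lip edges [np.float64(16.759738242961877), np.float64(-15.789158846434098)]
tab [np.float64(7.801687024480414), np.float64(-7.187320333641292)]
tab bottom [np.float64(7.93563205143461), np.float64(-7.381838131809195)]
```

Request:
{"fn": "send_rows", "kwargs": {
  "deltas": [
    {"offset": [0, 0.3, 0], "angular": [0, 0, 0], "fingers": 0.05},
    {"offset": [0, 0.8, 0], "angular": [0, 0, 0], "fingers": 0.05},
    {"offset": [0, 1.4, 0], "angular": [0, 0, 0], "fingers": 0.05},
    {"offset": [0, 2, 0], "angular": [0, 0, 0], "fingers": 0.05},
    {"offset": [0, 2.4, 0], "angular": [0, 0, 0], "fingers": 0.05},
    {"offset": [0, 2.55, 0], "angular": [0, 0, 0], "fingers": 0.05},
    {"offset": [0, 2.55, 0], "angular": [0, 0, 0], "fingers": 0.05}
  ]
}}

```text
time_s: 10.55
position: [595.7, -33.7, 221.6]
tcp_rot: [0.999, 0.045, 0.001, -0.001]
contact_force: [-0.8, 5.5, 7.9]
gripper_width: 15.2
```

Run:
```python
from rail import *
from cell import r
s=r.state();c=r.camera("wrist");c["st"]=s;pickle.dump(c,open("w7.pkl","wb"))
cv2.imwrite("pics/w7.png",cv2.resize(c["frame"][180:300,200:360,::-1],None,fx=5,fy=5,interpolation=cv2.INTER_CUBIC))
print(s["position"],s["contact_force"])
for n in("scene","side"):
    c=r.camera(n);pickle.dump(c,open(n+"7.pkl","wb"));x,y=((210,170),(240,100))[n=="side"]
    cv2.imwrite(f"pics/{n}7.png",cv2.resize(c["frame"][y:y+130,x:x+130,::-1],None,fx=4,fy=4,interpolation=cv2.INTER_CUBIC))
```

```text
[595.71 -33.7  221.61] [-0.76  5.53  7.94]
```

View pics/w7.png

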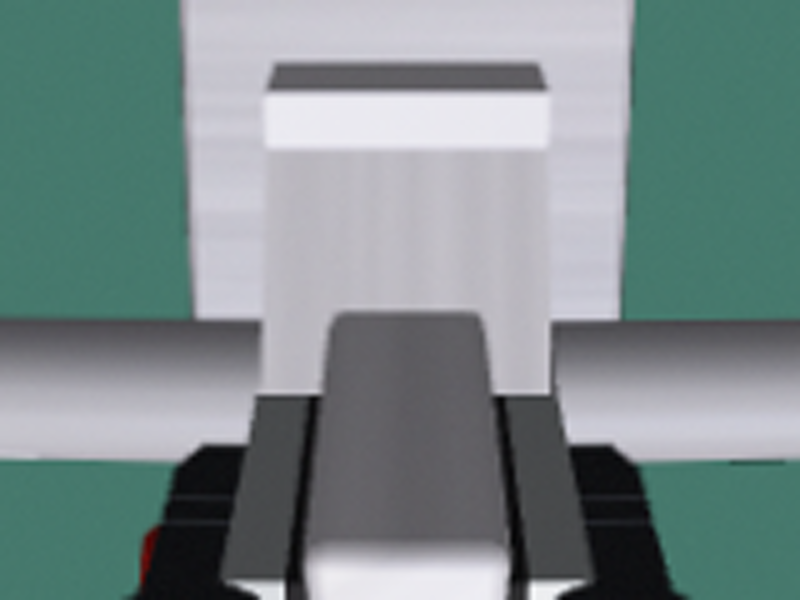

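View pics/scene7.png

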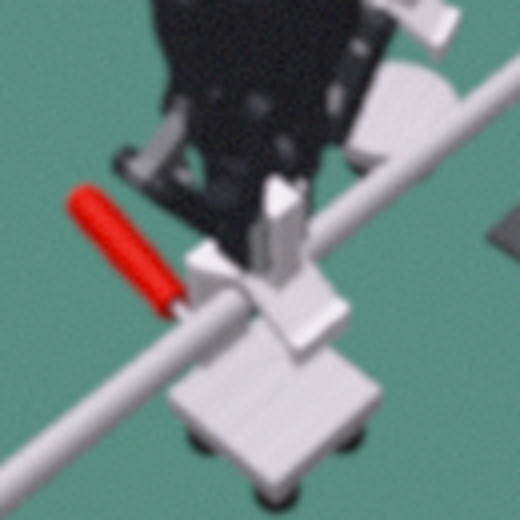

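View pics/side7.png

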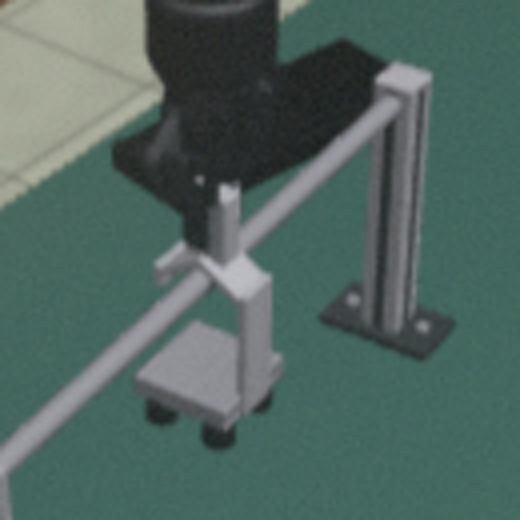

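Request:
{"fn": "send_rows", "kwargs": {
  "deltas": [
    {"offset": [0, 0, -0.04], "angular": [0, 0, 0], "fingers": 0.05},
    {"offset": [0, 0, -0.06], "angular": [0, 0, 0], "fingers": 0.05},
    {"offset": [0, 0, -0.06], "angular": [0, 0, 0], "fingers": 0.25},
    {"offset": [0, 0, -0.06], "angular": [0, 0, 0], "fingers": 0.45},
    {"offset": [0, 0, -0.06], "angular": [0, 0, 0], "fingers": 0.6},
    {"offset": [0, 0, -0.06], "angular": [0, 0, 0], "fingers": 0.6},
    {"offset": [0, 0, -0.06], "angular": [0, 0, 0], "fingers": 0.6}
  ]
}}

```text
time_s: 11.4
position: [595.3, -34.9, 221.4]
tcp_rot: [0.999, 0.045, -0.0, 0.0]
contact_force: [0.8, 0.2, -0.3]
gripper_width: 51.2
```

Run:
```python
from rail import *
from cell import r
s=r.state();c=r.camera("wrist");c["st"]=s;pickle.dump(c,open("w8.pkl","wb"))
cv2.imwrite("pics/w8.png",c["frame"][:,:,::-1])
print(s["position"],s["contact_force"],s["gripper_width"])
```

```text
[595.26 -34.89 221.38] [ 0.84  0.18 -0.32] 51.22586931730192
```

View pics/w8.png

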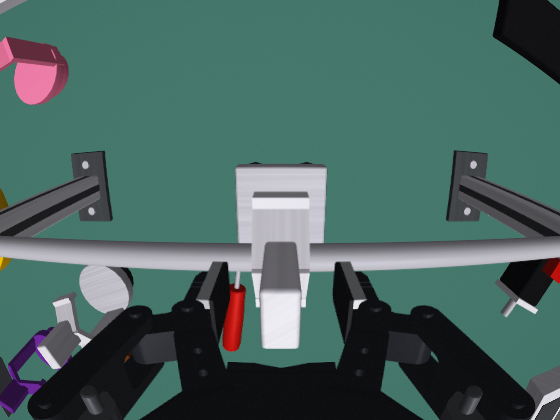

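Released, hanging upright. I retreat straight up and check.

Request:
{"fn": "send_rows", "kwargs": {
  "deltas": [
    {"offset": [0, 0, -0.5], "angular": [0, 0, 0], "fingers": 0.65},
    {"offset": [0, 0, -1.5], "angular": [0, 0, 0], "fingers": 0.65},
    {"offset": [0, 0, -3.5], "angular": [0, 0, 0], "fingers": 0.65},
    {"offset": [0, 0, -6.5], "angular": [0, 0, 0], "fingers": 0.65},
    {"offset": [0, 0, -9.5], "angular": [0, 0, 0], "fingers": 0.65},
    {"offset": [0, 0, -12.5], "angular": [0, 0, 0], "fingers": 0.65},
    {"offset": [0, 0, -14.5], "angular": [0, 0, 0], "fingers": 0.65},
    {"offset": [0, 0, -15], "angular": [0, 0, 0], "fingers": 0.65},
    {"offset": [0, 0, -15], "angular": [0, 0, 0], "fingers": 0.65},
    {"offset": [0, 0, -15], "angular": [0, 0, 0], "fingers": 0.65}
  ]
}}

```text
time_s: 12.45
position: [595.1, -34.8, 370.7]
tcp_rot: [0.999, 0.045, -0.001, -0.0]
contact_force: [0.6, -0.1, -0.2]
gripper_width: 55.7
```

Run:
```python
from rail import *
from cell import r
s=r.state();c=r.camera("wrist");c["st"]=s;pickle.dump(c,open("w9.pkl","wb"))
cv2.imwrite("pics/w9.png",cv2.resize(c["frame"][200:310,210:350,::-1],None,fx=5.5,fy=5.5,interpolation=cv2.INTER_CUBIC))
print(s["position"],s["contact_force"],s["gripper_width"])
c=r.camera("scene");cv2.imwrite("pics/scene9.png",c["frame"][:,:,::-1]);pickle.dump(c,open("scene9.pkl","wb"))
cv2.imwrite("pics/scene9c.png",cv2.resize(c["frame"][170:300,210:340,::-1],None,fx=4.5,fy=4.5,interpolation=cv2.INTER_CUBIC))
```

```text
[595.06 -34.81 370.75] [ 0.65 -0.08 -0.18] 55.730435570466014
```

View pics/w9.png

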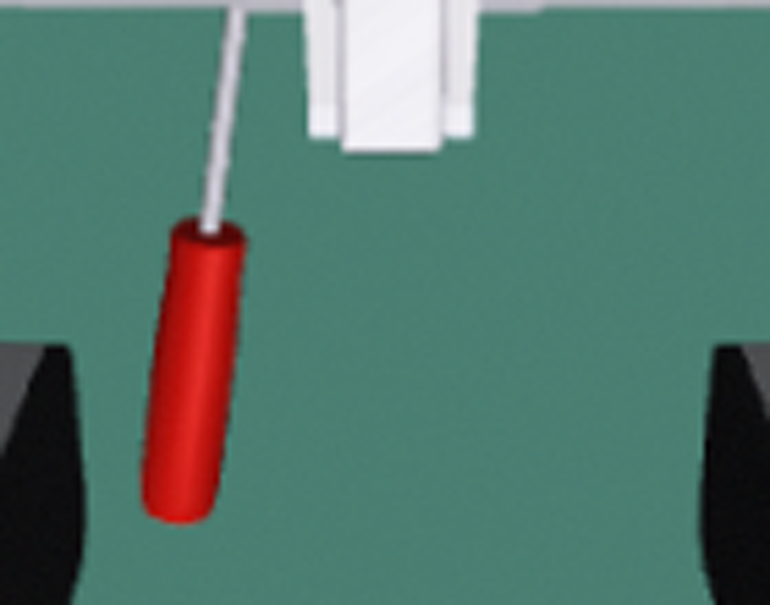

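View pics/scene9.png

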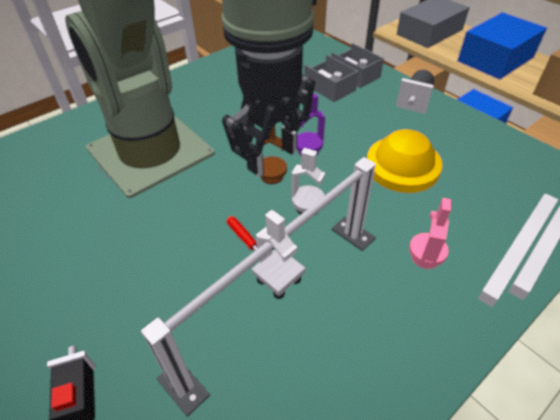

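View pics/scene9c.png

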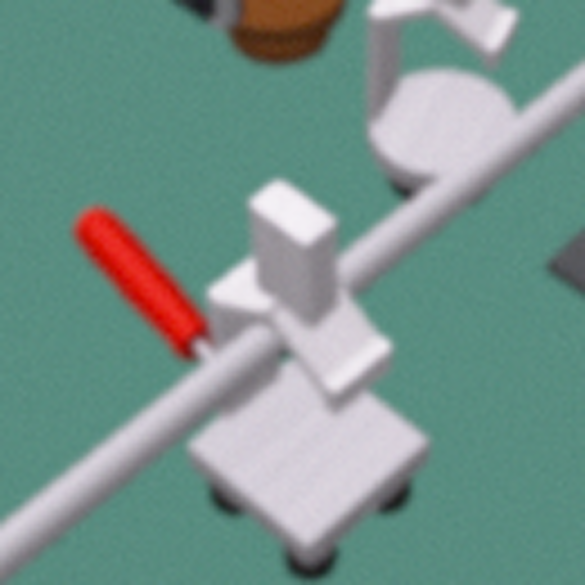

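Run:
```python
from rail import *
c=L("w9");cv2.imwrite("pics/w9b.png",cv2.resize(c["frame"][130:240,210:350,::-1],None,fx=5.5,fy=5.5,interpolation=cv2.INTER_CUBIC))
```

```text
(no output)
```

View pics/w9b.png

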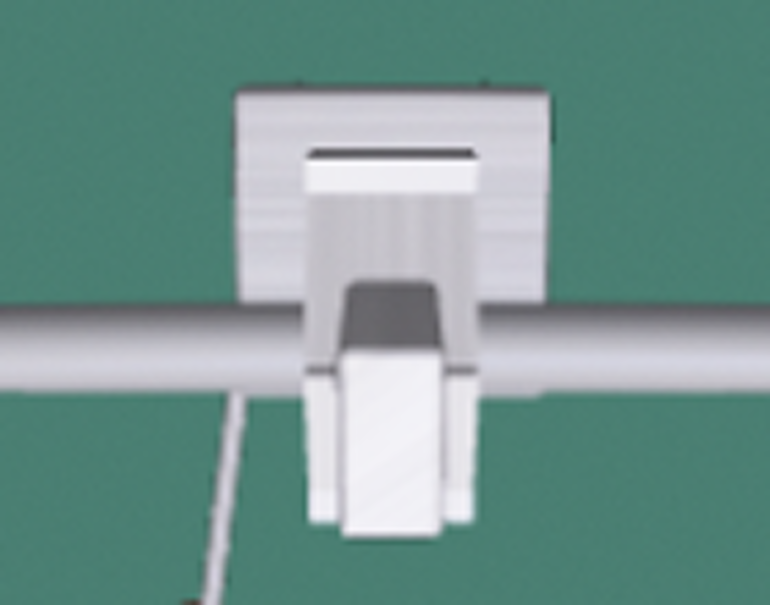

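Run:
```python
from rail import *
c=L("w9");W=lambda u,v:px(u,v,5.5,210,130)
q=np.array([wz(c,*W(*p),259.5) for p in[(341,350),(441,350),(441,535),(341,535)]]);print("tab",q.mean(0))
q=np.array([wz(c,*W(*p),122.5) for p in[(235,92),(550,92)]]);print("plate front mid",q.mean(0))
q=np.array([wz(c,*W(*p),188) for p in[(305,175),(478,175)]]);print("lip mid",q.mean(0))
from cell import r
s=r.state();print(s["contact_force"]);r.hand_in()
```

```text
tab [594.54 -34.23 259.5 ]
plate front mid [633.46 -31.07 122.5 ]
lip mid [624.39 -31.65 188.  ]
[ 0.06 -0.39  0.36]
the job is handed in; nothing more can be done
```

The head with the square plate now hangs centred on the black band, and I have handed the job in at about 12.6 s. I took it by its tab and hooked it onto the rail about 100 mm left of the band. I then slid it along the rail while it rested on it, let go, and drew the gripper straight up, clear of everything.

- **Position along the rail:** the final wrist view puts the tab at y ≈ -34.2 mm. The band centre was at y ≈ -33.2 to -34.6 mm in the wrist views taken before it was covered, so they agree to about 1 mm. In the last wrist and scene views the hook, which is as wide as the band, covers it and no black shows on either side.
- **Hanging:** it is upright with the rail in the V of the hook, and the tool force reads about zero.
- **Round-plate head:** I never touched it, nor the look-alikes. They look unmoved in the pictures, except the purple one, which the arm partly hides in the last view.
- **Checks that disagreed:** the first rough fix of the band from the fixed cameras differed by about 12 mm along the rail (y -31.8 and -43.8). I used the wrist camera instead. One rail-line fit from the wrist camera was also poor (up to 9 mm out), probably because it picked up the post or plate edges, and I did not use it.

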